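Check the brake levers of the tea trolley's two handles

TASK

The tea trolley's two push handles are clamped on the counter for a brake check. With the backs of your fingers, gently press the red lever in towards its bar until it meets its stop, keep it there about a second and let it spring fully back; then press the blue lever in to its stop and finish while still holding it there, so that I can measure the gap to the bar. Push only on the levers' fronts: do not pinch or hook them or touch the bars, and leave the mug, tin, dish, spoon and beaker as they stand.

Things in the scene. Friction and masses are not known exactly. Their poses are not given: they have to be found in the camera images.
- red_pad (a point): Middle of the black finger pad on the red lever's front face, 115 mm above the counter; turns with the lever. +x points square into the blade, the way to press (towards the bar); +y along the blade to its vertical pivot pin, 92 mm off along y and 6.5 mm along x; z up. The blade is an upright strip 10 mm thick, 18 mm high, 120 mm long; the pad 34 mm long, 1.5 mm proud. A 19 mm ball ends it 30 mm off along -y.
- red_lever (a joint): Angle of the red lever: 0 sprung fully out, 0.28 rad in against its stop; +x of red_pad turns anticlockwise seen from above by this angle. At the stop the pad has moved 26 mm and the blade is 20 mm clear of the bar. It takes about 1.7 N at the pad to start it and 5 N to bring it to the stop; it springs back when released. The space before and below the lever is free down to the counter.
- red_bar_mid (a point): Centre of the red-levered handle's bar, 115 mm above the counter. The bar is 28 mm thick (34 mm at a collar next to the pivot) with a black ribbed grip, 150 mm long along y of this point, on two steel uprights over a base plate 12 mm thick; +x points away from the lever's side. The handle is fixed to the counter.
- blue_pad (a point): The same point on the blue lever of the other, otherwise equal handle; axes, sizes and forces as for red_pad.
- blue_lever (a joint): Angle of the blue lever: 0 sprung fully out, 0.28 rad in against its stop.
- blue_bar_mid (a point): Centre of the blue-levered handle's bar, as red_bar_mid.
- coffee_mug: Blue-grey mug, 85 x 117 x 96 mm high, loose; origin under its middle. To be left alone.
- tin: Creamer tin with a dark blue lid, 55 mm across, 82 mm high, loose; origin under its middle. To be left alone.
- sweets: White dish of small paper sachets, 106 mm across, 39 mm high, loose; origin under its middle. To be left alone.
- spoon: Metal teaspoon lying flat, 132 mm long, 10 mm high, loose; origin under its middle. To be left alone.
- beaker: Brushed steel beaker, 64 mm across, 148 mm high, loose; origin under its middle. To be left alone.

How it is judged (in metres and radians):
On the way, in this order (a step that is already met when the one before it is completed fails the run):
1. the fingers hold the red lever in against its stop, the blue one fully out (value of joint red_lever above 0.25 rad and contact force between the fingers and red_lever above 2 N and value of joint blue_lever below 0.02 rad), for 0.5 s.
2. the red lever is let go and has sprung fully out (value of joint each of red_lever, blue_lever below 0.02 rad and contact force between anything else and red_lever below 0.1 N), for 0.1 s.
3. the fingers hold the blue lever in against its stop (value of joint blue_lever above 0.25 rad and contact force between the fingers and blue_lever above 2 N), for 0.2 s.
At the end, for the whole second after the job is handed in: The fingers still press the blue lever in against its stop (above 0.25 of 0.28 rad, with more than 2 N), and the red lever is fully out (under 0.02 rad) and untouched (all of step 3 and value of joint red_lever below 0.02 rad and contact force between anything else and red_lever below 0.1 N); the arm keeps its last pose, push and grip.
It fails at once if a lever is pressed harder than 40 N (contact force between anything else and red_lever above 40 N or contact force between anything else and blue_lever above 40 N).
It fails at once if a lever is pinched or hooked: touched while the grasp point is not in front of its front face ((contact force between anything else and red_lever above 0.5 N and x of the grasp point in the frame of red_pad above -0.003 m) or (contact force between anything else and blue_lever above 0.5 N and x of the grasp point in the frame of blue_pad above -0.003 m)).
It fails at once if a bar is touched (contact force between anything else and red_bar above 1 N or contact force between anything else and blue_bar above 1 N).
It fails at once if the mug, tin, dish, spoon or beaker is moved by more than 20 mm or tipped (distance of any of coffee_mug, tin, sweets, spoon, beaker from where it was at the start of the episode above 0.02 m or angle between any of coffee_mug, tin, sweets, spoon, beaker's own z axis and vertical above 0.35 rad).
It also fails if it takes over 48 s, if anything falls off the work surface, if the arm or the gripper's body presses on something with over 40 N, if the wrist force passes 120 N, or if a joint passes its speed limit or range.

ROBOT

A 6-joint arm with a two-finger parallel gripper is mounted at the origin on a cart in front of the work surface, level with it; the furniture and walls round the work are solid. World frame = base frame: x ahead of the robot, y to its left, z up, the work surface at z = 0. Lengths are in mm, angles in rad, forces in N, time in s.
With the tool pointing down it reaches from about 300 to 775 mm from the base axis. Payload 14.6 kg.
Tool frame: the origin (TCP) lies at the very end of the fingers, on their centre line; the grasp point (between the pads) lies 19 mm behind it; z points along the fingers, y is the line along which they close (so a half turn about z gives the same grasp; the last joint's range is limited). The gripper opens to 94 mm and grips with 3 to 60 N. Pads are 16 mm wide; open, the fingers measure 119 mm over their backs; the gripper's body (75 mm by 177 mm) begins 78 mm behind the grasp point.
Start: joints at [-1.406, 0.3, 1.521, -0, 1.321, -0.067], TCP at [126.345, -535.281, 205.446] pointing down, gripper open.
Joint ranges: [-3.03, 3.03], [-0.79, 2.21], [0.23, 2.52], [-1.04, 4.18], [0, 3.07], [-2.55, 2.55]. Speed limits (rad/s): [2.22, 2.22, 2.57, 3.14, 3.14, 3.14].

INTERFACE

Orientations are given as [roll, pitch, yaw] about the fixed x, y, z axes, in that order (R = Rz(yaw) Ry(pitch) Rx(roll)).
In Python, from cell import manip gives the robot as it stands.
- The arm moves only by the tool servo_tool, never from a script. Its argument "motion" is a list that holds one entry, the list of rows, each a list of 7 numbers: the shift along the world's x, y, z as a fraction of full scale, then the turn, a rotation vector about the world's x, y, z as a fraction of full scale, then the closure, from 0 (fully open) to 1 (shut). In form: [[[x, y, z, rx, ry, rz, gripper], ...]]. A call has 1 to 10 rows; each row is the pose to reach, as a shift and turn from the pose commanded when the call began, turning the shorter way round; what a row does not reach only later rows make up. Full scale, the value 1, is 0.5 m for a shift and pi rad for a turn. A row lasts 1/10 s, in which the tool goes at most 50 mm and 8.59 degrees, less where a joint would pass 70% of its speed; a pose out of reach is approached as far as the arm can. A call with a number of a shift or a turn outside -1 to 1 is refused whole. A call with a gripper value outside its range is refused whole. The fingers move at their own pace and stop on an object; "newtons" is the grip in N (left out, the last holds). Time passes only in rows, so rows that repeat a pose let the fingers close. It gives the time, the measured TCP pose, the force, the opening and the grip force at its end, in the units of the state.
- manip.read_state(): the state, without advancing time (a new reading comes with each control period).
- manip.camera(name): name is "side" or "top"; returns a dict with "frame" (384x512x3 uint8, red, green, blue), "range_z" (384x512 float32, mm along the optical axis (not along the pixel's ray), 0 where there is no reading), "vfov" (degrees; the focal length in pixels is half the picture's height over the tangent of half this angle, whatever the lens; pixels are square), "cx", "cy" (the principal point, pixels), "k1" (the pictures are not rectified: a ray, as slopes to the right and down, at radius r is drawn at 1 + k1 r^2 times it, then the intrinsics apply), "cam_to_world" (4x4, takes a point from camera to world coordinates). Camera axes: x right, y down, z forward; pixel columns grow to the right and rows downward; lengths in mm; the calibration is good to about 2 mm. A picture is of the moment at which its call begins.
- manip.sign_off(): hands the job in; it is judged then, once.
The state is a dict: "clock": time; "joints": joint angles; "qd": joint speeds; "effort": joint torques, N m; "eef_pos": TCP position; "eef_rot": TCP orientation; "wrist_force": force on the tool from outside, world axes, zero at the start; "moment": the same for the moment, N m; "finger_gap": finger opening in mm; "finger_force": force on a finger pad.
Only numpy, scipy, OpenCV 4.12 (cv2) and the standard library are available. Lean on these libraries where they do the work, as an engineer would, in place of code of your own. Each camera call takes 0.05 s, during which the arm holds its last target. There are 200 camera calls.

## Working session

There is one attempt and no reset: what is moved stays moved. The work goes in short steps, Python scripts to look and compute and a tool call to move; the robot and the scene stay as the last step left them, time stands still between calls to the robot, and variables do not carry over. Pictures are saved under pics/ and viewed, at most 10 in all, crops included, and the job is handed in when it is done.

Besides the shell and the picture viewer there is one more tool, called after ">>>" in YAML: its name, and indented under it one key for each argument. servo_tool: Moves the arm, as the interface text tells. Its arguments: {"type":"object","properties":{"motion":{"type":"array"},"newtons":{"type":"number"}},"required":["motion"]}

```bash
mkdir -p pics
cat > h.py <<'E'
import numpy as np, cv2
from cell import manip
def pts(c):
    H,W=c["range_z"].shape; f=H/2/np.tan(np.radians(c["vfov"])/2)
    u,v=np.meshgrid(np.arange(W),np.arange(H))
    K=np.array([[f,0,c["cx"]],[0,f,c["cy"]],[0,0,1.]])
    d=np.array([c["k1"],0,0,0,0.])
    n=cv2.undistortPoints(np.stack([u,v],-1).reshape(-1,1,2).astype(float),K,d).reshape(H,W,2)
    z=c["range_z"]; P=np.stack([n[...,0]*z,n[...,1]*z,z],-1)
    M=np.array(c["cam_to_world"]); return P@M[:3,:3].T+M[:3,3]
E
python3 - <<'E'
from h import *
for n in("top","side"):
    c=manip.camera(n); cv2.imwrite(f"pics/{n}0.png",cv2.resize(c["frame"][...,::-1],(800,600)))
    np.savez(f"{n}0.npz",f=c["frame"],P=pts(c),z=c["range_z"]); print(n,c["vfov"],c["k1"],np.round(c["cam_to_world"],2).tolist())
s=manip.read_state(); print(s)
E
```

```text
top 53.466771131343485 -0.09437259146399551 [[-0.0, -0.99, 0.13, 424.99], [-1.0, -0.0, -0.03, -66.91], [0.03, -0.13, -0.99, 1065.34], [0.0, 0.0, 0.0, 1.0]]
side 54.71822027998938 -0.113995513032471 [[-0.95, -0.24, 0.21, 355.8], [-0.31, 0.73, -0.61, 515.71], [-0.01, -0.64, -0.77, 841.53], [0.0, 0.0, 0.0, 1.0]]
{'clock': 0.1, 'joints': array([-1.40561286e+00,  3.00381406e-01,  1.52151494e+00, -7.52202521e-06,
        1.32070787e+00, -6.66197482e-02]), 'qd': array([-0.00076068, -0.0022342 , -0.00146628, -0.00179443,  0.00073436,
        0.00179559]), 'effort': array([ 1.05426116e-03, -5.32645476e+01, -3.53281689e+01,  7.09385052e-02,
        2.35204009e-02, -5.62017726e-05]), 'eef_pos': array([ 126.29881698, -535.05970814,  204.96351118]), 'eef_rot': array([-3.14058285e+00, -6.00702773e-05,  2.31805051e-01]), 'wrist_force': array([ 0.4039841 , -0.31795308,  0.67290491]), 'moment': array([ 0.00913342, -0.05714407,  0.03413622]), 'finger_force': 0.0, 'finger_gap': 94.22516905083366}
```

View pics/top0.png

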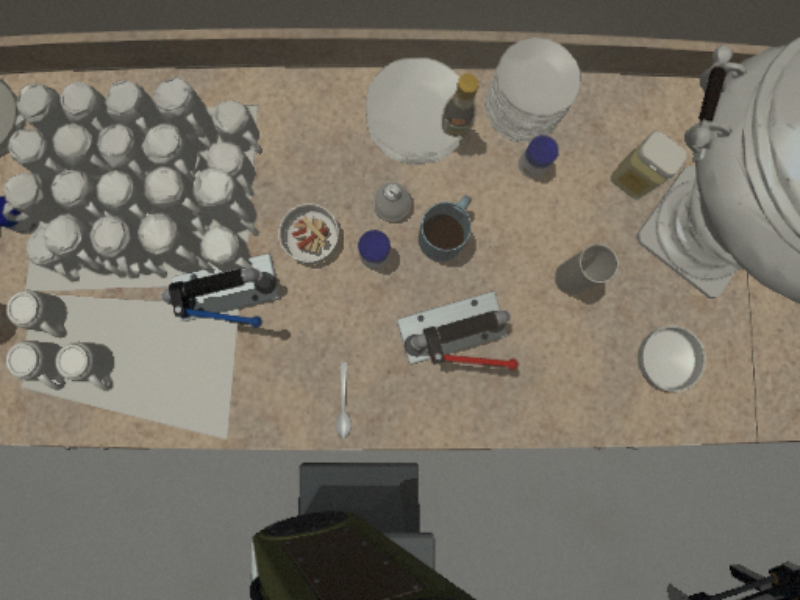

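View pics/side0.png

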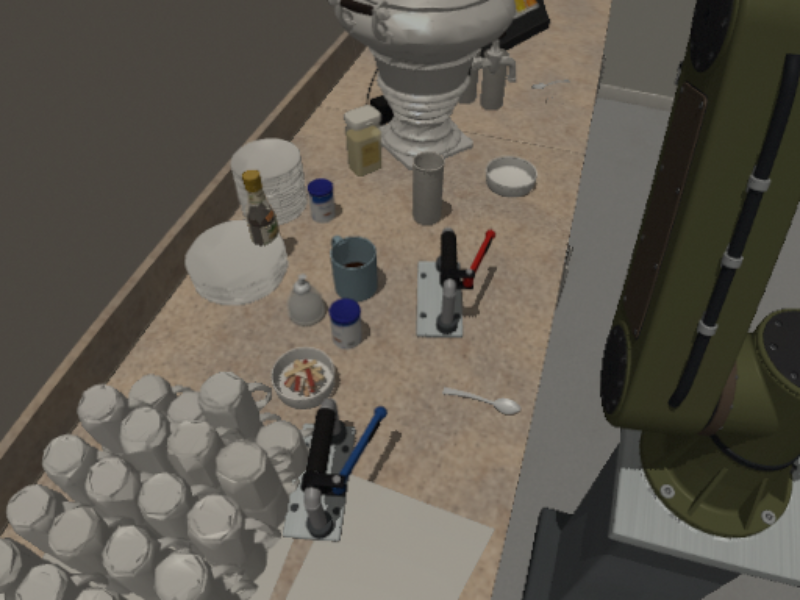

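The top view shows the red lever from (440,357) to its ball at (515,365), and the blue one from (188,313) to (258,322). Both fronts face the robot (-x), with the pivot on the left (+y). The side view confirms this. Next I measure the blades and the clearances.

```bash
cat > m.py <<'E'
from h import *
def lever(f,P,z,col,box=None):
    f=f.astype(int); R,G,B=f[...,0],f[...,1],f[...,2]
    m=(R>90)&(R>2.2*G)&(R>2.2*B) if col=="red" else (B>70)&(B>1.7*G)&(B>2*R)
    m&=(z>0)&(P[...,2]>95)&(P[...,2]<140)
    n,l,s,c=cv2.connectedComponentsWithStats(m.astype(np.uint8))
    Q=P[m]; return m,Q
E
python3 - <<'E'
from m import *
for n in("top","side"):
    d=np.load(n+"0.npz"); f,P,z=d["f"],d["P"],d["z"]
    for col in("red","blue"):
        m,Q=lever(f,P,z,col)
        Q=Q[(Q[:,0]<520)]
        b=(Q[:,1]>100) if col=="blue" else (abs(Q[:,1]+80)<170)
        Q=Q[b]
        t=Q[(Q[:,2]>118)&(Q[:,2]<131)] if n=="top" else Q
        vx,vy,x0,y0=cv2.fitLine(t[:,:2].astype(np.float32),cv2.DIST_HUBER,0,.01,.01).ravel()
        s=(t[:,:2]-[x0,y0])@[vx,vy]
        a,b=s.min(),s.max()
        print(n,col,len(Q),len(t),"z",np.percentile(Q[:,2],[5,50,95]).round(1),"ends",np.round([x0+a*vx,y0+a*vy,x0+b*vx,y0+b*vy],1),"len",b-a)
        # per-y-slice x extents
        for y in np.arange(np.floor(Q[:,1].min()),Q[:,1].max(),12):
            q=Q[(Q[:,1]>=y)&(Q[:,1]<y+12)]
            if len(q): print("  y",int(y),"x",q[:,0].min().round(1),q[:,0].max().round(1),"z",q[:,2].max().round(1))
d=np.load("top0.npz");P=d["P"]
for nm,(x0,x1,y0,y1) in dict(cups=(250,700,130,500),all_front=(250,560,-300,130)).items():
    m=(P[...,0]>x0)&(P[...,0]<x1)&(P[...,1]>y0)&(P[...,1]<y1); print(nm,P[m][:,2].max())
for y in range(60,420,40):
    m=(P[...,0]>300)&(P[...,0]<700)&(abs(P[...,1]-y)<20);q=P[m]
    print(y,[ (x,int(q[abs(q[:,0]-x)<20][:,2].max())) for x in range(320,640,40) if (abs(q[:,0]-x)<20).any()])
E
```

```text
top red 103 103 z [120.8 123.1 125.9] ends [ 451.1 -249.6  459.  -166.9] len 83.08504639143678
  y -250 x 447.4 455.0 z 125.5
  y -238 x 449.9 454.9 z 125.3
  y -226 x 450.0 457.5 z 127.1
  y -214 x 452.4 457.5 z 127.3
  y -202 x 452.5 460.0 z 128.0
  y -190 x 455.0 460.0 z 124.6
  y -178 x 455.0 462.5 z 125.3
top blue 16 16 z [121.  122.9 125.9] ends [515.6 133.8 519.3 175.1] len 41.507898337392504
  y 133 x 511.4 519.0 z 127.5
  y 145 x 514.0 518.7 z 125.3
  y 157 x 516.7 519.0 z 124.1
  y 169 x 518.9 518.9 z 122.8
side red 55 55 z [122.  123.7 126.6] ends [ 451.4 -248.   459.4 -162.7] len 85.6569818585927
  y -248 x 448.9 455.2 z 126.0
  y -236 x 449.9 457.0 z 125.7
  y -224 x 451.8 457.5 z 125.0
  y -212 x 452.4 459.4 z 124.6
  y -200 x 453.1 460.3 z 124.7
  y -188 x 454.5 460.6 z 127.3
  y -176 x 454.5 461.3 z 132.1
  y -164 x 456.4 456.4 z 136.2
side blue 48 48 z [121.4 124.1 126.2] ends [514.4 131.  520.7 182.2] len 51.62024100825468
  y 130 x 509.2 519.4 z 125.8
  y 142 x 514.5 519.7 z 126.9
  y 154 x 515.9 519.8 z 126.0
  y 166 x 518.5 519.8 z 123.7
  y 178 x 519.5 519.9 z 1
[... 154 characters left out ...]
 (360, 3), (400, 4), (440, 4), (480, 5), (520, 4), (560, 14), (600, 10)]
140 [(320, 5), (360, 5), (400, 4), (440, 4), (480, 3), (520, 127), (560, 127), (600, 129)]
180 [(320, 5), (360, 4), (400, 4), (440, 6), (480, 4), (520, 126), (560, 131), (600, 132)]
220 [(320, 4), (360, 5), (400, 4), (440, 5), (480, 4), (520, 126), (560, 131), (600, 141)]
260 [(320, 4), (360, 5), (400, 7), (440, 4), (480, 5), (520, 138), (560, 135), (600, 163)]
300 [(320, 4), (360, 4), (400, 4), (440, 4), (480, 5), (520, 12), (560, 121), (600, 164)]
340 [(320, 4), (360, 4), (400, 4), (440, 4), (480, 6), (520, 4), (560, 4), (600, 172)]
380 [(320, 5), (360, 4), (400, 7), (440, 4), (480, 5), (520, 5), (560, 3), (600, 172)]
```

Run:
```python
from m import *
for n in("top","side"):
    d=np.load(n+"0.npz"); f,P,z=d["f"],d["P"],d["z"]
    m,Q=lever(f,P,z,"blue")
    Q=Q[(Q[:,0]<560)&(Q[:,1]>100)&(Q[:,1]<300)]
    for y in np.arange(np.floor(Q[:,1].min()),Q[:,1].max(),12):
        q=Q[(Q[:,1]>=y)&(Q[:,1]<y+12)]
        if len(q): print("  y",int(y),"x",q[:,0].min().round(1),q[:,0].max().round(1),"z",q[:,2].max().round(1),len(q))
    t=Q[(Q[:,2]<128)]
    vx,vy,x0,y0=cv2.fitLine(t[:,:2].astype(np.float32),cv2.DIST_HUBER,0,.01,.01).ravel(); print(n,vx/vy,x0,y0,Q[:,1].min())
```

```text
y 133 x 511.4 519.0 z 127.5 7
  y 145 x 514.0 521.3 z 125.3 5
  y 157 x 516.7 524.1 z 125.1 9
  y 169 x 518.9 524.0 z 124.9 8
  y 181 x 521.2 526.3 z 124.7 9
  y 193 x 521.4 529.1 z 125.2 13
  y 205 x 523.7 528.9 z 125.6 11
  y 217 x 526.0 531.2 z 124.9 12
  y 229 x 526.1 533.9 z 126.5 12
  y 241 x 530.6 530.6 z 127.7 1
top 0.14331914 524.58435 195.60133 133.95185062653115
  y 130 x 509.2 520.5 z 125.8 25
  y 142 x 514.5 520.5 z 126.9 12
  y 154 x 515.9 522.4 z 126.0 14
  y 166 x 518.5 523.4 z 125.6 11
  y 178 x 519.5 525.8 z 126.7 17
  y 190 x 521.1 527.1 z 124.5 14
  y 202 x 523.0 529.0 z 125.8 16
  y 214 x 524.5 531.5 z 125.2 16
  y 226 x 526.5 532.6 z 126.5 16
  y 238 x 526.8 534.0 z 126.4 4
side 0.14380921 522.72363 185.71918 130.91173567334948
```

>>> servo_tool:
  motion:
    - [[0,0,0.1,0,0,0.1,1],[0.1,0.12,0.1,0,0,0.2,1],[0.2,0.24,0.1,0,0,0.3,1],[0.3,0.36,0.1,0,0,0.4,1],[0.4,0.48,0.1,0,0,0.439,1],[0.5,0.6,0.1,0,0,0.439,1],[0.54,0.648,0.1,0,0,0.439,1],[0.54,0.648,0.1,0,0,0.439,1],[0.54,0.648,0.1,0,0,0.439,1],[0.54,0.648,0.1,0,0,0.439,1]]

```text
clock: 1.1
eef_pos: [397.9, -208.4, 255.4]
eef_rot: [3.142, -0.0, 1.619]
wrist_force: [-0.6, -0.2, 0.3]
finger_gap: 17.4
finger_force: 0.0
```

>>> servo_tool:
  motion:
    - [[0,0,-0.1,0,0,0,1],[0,0,-0.2,0,0,0,1],[0,0,-0.3,0,0,0,1],[0,-0.003,-0.316,0,0,0,1],[0.02,-0.003,-0.316,0,0,0,1],[0.04,-0.003,-0.316,0,0,0,1],[0.05,-0.003,-0.316,0,0,0,1],[0.05,-0.003,-0.316,0,0,0,1],[0.05,-0.003,-0.316,0,0,0,1]]

```text
clock: 2.0
eef_pos: [421.7, -212.9, 98.2]
eef_rot: [3.141, 0.001, 1.611]
wrist_force: [0.5, -0.4, 0.2]
finger_gap: 0.3
finger_force: 0.0
```

Run:
```python
from h import *
a=manip.camera("top")["frame"][...,::-1]; b=manip.camera("side")["frame"][...,::-1]
a=cv2.resize(a[170:260,240:360],(480,360),interpolation=3); b=cv2.resize(b[120:240,250:360],(320,360),interpolation=3)
cv2.imwrite("pics/near1.png",np.hstack([a,b])); print(manip.read_state()["eef_pos"],manip.read_state()["wrist_force"])
```

```text
[ 421.30989721 -212.82665691   97.84139964] [ 0.63986567 -0.42446455 -0.1234662 ]
```

View pics/near1.png

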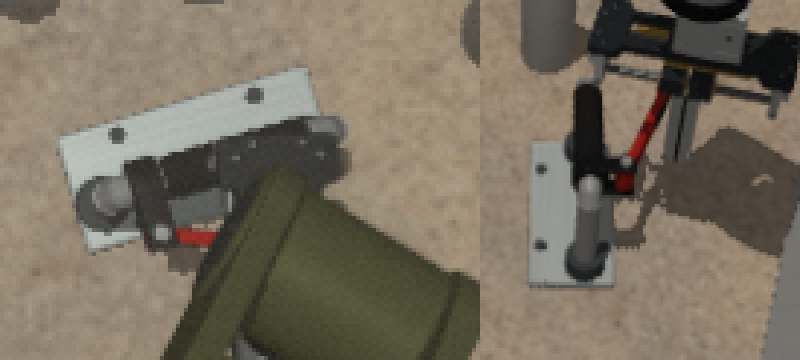

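The crop shows the shut fingers about (680,130) standing free just in front of the red blade, with the gripper body well above the bar. I'll press gently.

>>> servo_tool:
  motion:
    - [[0.008,0,0,0,0,0,1],[0.016,0,0,0,0,0,1],[0.024,0,0,0,0,0,1],[0.03,0,0,0,0,0,1],[0.036,0,0,0,0,0,1],[0.042,0,0,0,0,0,1],[0.048,0,0,0,0,0,1],[0.054,0,0,0,0,0,1],[0.054,0,0,0,0,0,1],[0.054,0,0,0,0,0,1]]

```text
clock: 3.1
eef_pos: [447.9, -213.1, 97.3]
eef_rot: [-3.14, 0.0, 1.611]
wrist_force: [-7.1, -3.7, 1.9]
finger_gap: 0.5
finger_force: 3.7
```

```bash
cat > look.py <<'E'
import sys
from m import *
n,col,k=sys.argv[1:4]
c=manip.camera(n); P=pts(c); m,Q=lever(c["frame"],P,c["range_z"],col)
Q=Q[(Q[:,1]>100)&(Q[:,1]<300)&(Q[:,0]<600)] if col=="blue" else Q[(Q[:,1]>-270)&(Q[:,1]<-130)]
t=Q[(Q[:,2]<130)].astype(np.float32)
vx,vy,x0,y0=cv2.fitLine(t[:,:2].copy(),cv2.DIST_HUBER,0,.01,.01).ravel(); print("slope",vx/vy,"at",x0,y0,"ymin",t[:,1].min(),len(t))
for y in np.arange(np.floor(t[:,1].min()),t[:,1].max(),12):
    q=t[(t[:,1]>=y)&(t[:,1]<y+12)]
    if len(q): print(int(y),q[:,0].min(),q[:,0].max(),len(q))
s=manip.read_state(); print(s["clock"],s["eef_pos"].round(1),s["wrist_force"].round(1),s["moment"].round(2))
r=[int(v) for v in sys.argv[4:8]]
if r: cv2.imwrite(f"pics/{k}.png",cv2.resize(c["frame"][r[0]:r[1],r[2]:r[3],::-1],(600,600),interpolation=3))
E
python3 look.py side red near2 120 240 250 370
```

```text
slope -0.09890199 at 464.44754 -188.30006 ymin -207.95935 27
-208 460.95148 469.0368 7
-196 460.67166 468.1115 10
-184 458.9773 467.44296 10
3.15 [ 447.9 -213.1   97.3] [-7.7 -4.2  1. ] [-0.83  1.14  0.03]
```

View pics/near2.png

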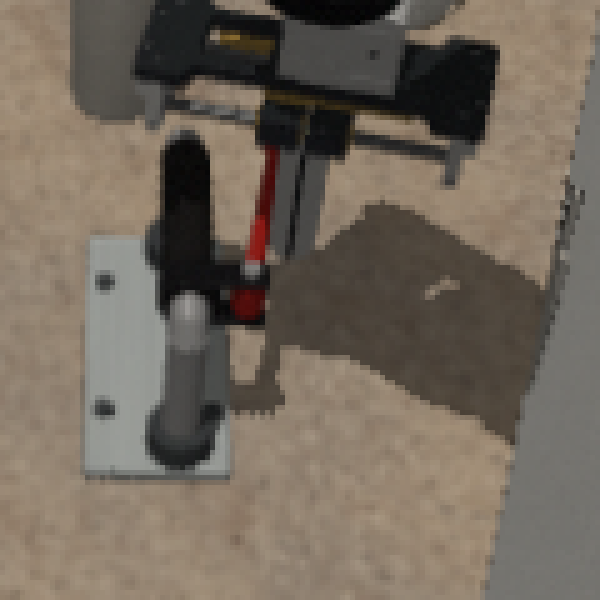

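The crop shows the lever most of the way in (about 0.2 rad), with the fingers on its front and clear of the bar. Continuing to the stop.

>>> servo_tool:
  motion:
    - [[0.004,0,0,0,0,0,1],[0.008,0,0,0,0,0,1],[0.008,0,0,0,0,0,1]]

```text
clock: 3.45
eef_pos: [451.7, -213.0, 97.2]
eef_rot: [-3.14, -0.0, 1.611]
wrist_force: [-8.8, -3.6, 3.0]
finger_gap: 0.2
finger_force: 4.4
```

>>> servo_tool:
  motion:
    - [[0.003,0,0,0,0,0,1],[0.006,0,0,0,0,0,1],[0.006,0,0,0,0,0,1]]

```text
clock: 3.75
eef_pos: [452.4, -212.9, 97.1]
eef_rot: [-3.134, -0.001, 1.611]
wrist_force: [-28.1, -3.7, 14.6]
finger_gap: 0.1
finger_force: 14.2
```

>>> servo_tool:
  motion:
    - [[-0.0022,0,0,0,0,0,1],[-0.0022,0,0,0,0,0,1],[-0.0022,0,0,0,0,0,1],[-0.0022,0,0,0,0,0,1]]

```text
clock: 4.15
eef_pos: [452.2, -212.9, 97.1]
eef_rot: [-3.136, -0.001, 1.611]
wrist_force: [-19.3, -4.3, 10.2]
finger_gap: 0.2
finger_force: 10.2
```

```bash
python3 look.py side red near3
```

```text
slope -0.24655986 at 468.02576 -191.17714 ymin -218.5504 26
-219 473.35513 474.46298 2
-207 466.0337 473.30817 7
-195 463.9691 470.9846 8
-183 461.5477 468.4079 9
4.2 [ 452.2 -212.9   97.2] [-18.8  -3.    9.2] [-0.53  3.36  0.16]
```

A sharp force rise and the slope change both point to the stop. I'll hold for a second and then let go.

>>> servo_tool:
  motion:
    - [[0,0,0,0,0,0,1],[0,0,0,0,0,0,1],[0,0,0,0,0,0,1],[0,0,0,0,0,0,1],[0,0,0,0,0,0,1],[0,0,0,0,0,0,1],[0,0,0,0,0,0,1],[0,0,0,0,0,0,1]]

```text
clock: 5.0
eef_pos: [452.2, -213.0, 97.2]
eef_rot: [-3.136, -0.001, 1.611]
wrist_force: [-18.6, -4.2, 9.0]
finger_gap: 0.4
finger_force: 10.2
```

>>> servo_tool:
  motion:
    - [[-0.01,0,0,0,0,0,1],[-0.025,0,0,0,0,0,1],[-0.04,0,0,0,0,0,1],[-0.06,0,0,0,0,0,1],[-0.08,0,0,0,0,0,1],[-0.1,0,0,0,0,0,1],[-0.1,0,0,0,0,0,1],[-0.1,0,0,0,0,0,1],[-0.1,0,0,0,0,0,1]]

```text
clock: 5.9
eef_pos: [404.5, -212.8, 97.5]
eef_rot: [3.141, 0.0, 1.611]
wrist_force: [0.2, 2.0, 0.5]
finger_gap: 0.6
finger_force: 0.0
```

```bash
python3 look.py side red near4
```

```text
slope 0.10665947 at 453.60648 -217.91035 ymin -269.2138 45
-270 445.41028 453.47644 8
-258 450.45087 451.71756 2
-246 449.1159 453.14902 7
-234 449.7412 451.52194 3
-210 453.09836 459.28903 6
-198 452.5321 460.08868 9
-186 454.0415 461.23434 10
5.95 [ 404.5 -212.8   97.5] [ 0.6 -0.5 -0.3] [-0.04 -0.14 -0.02]
```

Red has sprung fully out and is untouched. Next is blue: pad front about x 514.5, y 171.

>>> servo_tool:
  motion:
    - [[0,0,0.1,0,0,0,1],[0,0.09,0.16,0,0,0,1],[0,0.18,0.16,0,0,0,1],[0,0.27,0.16,0,0,-0.013,1],[0,0.36,0.16,0,0,-0.013,1],[0,0.45,0.16,0,0,-0.013,1],[0,0.54,0.16,0,0,-0.013,1],[0,0.63,0.16,0,0,-0.013,1],[0.02,0.72,0.16,0,0,-0.013,1],[0.06,0.768,0.16,0,0,-0.013,1]]

```text
clock: 6.95
eef_pos: [433.8, 174.4, 177.7]
eef_rot: [3.141, -0.0, 1.573]
wrist_force: [0.2, -1.5, 0.9]
finger_gap: 0.4
finger_force: 0.0
```

>>> servo_tool:
  motion:
    - [[0.02,0,0,0,0,0,1],[0.06,0,-0.08,0,0,0,1],[0.06,0,-0.16,0,0,0,1],[0.06,0,-0.16,0,0,0,1],[0.06,0,-0.16,0,0,0,1]]

```text
clock: 7.45
eef_pos: [464.4, 170.8, 98.2]
eef_rot: [-3.141, 0.0, 1.57]
wrist_force: [0.3, 0.6, 1.0]
finger_gap: 0.1
finger_force: 0.0
```

```bash
python3 look.py side blue near5 220 360 160 300
```

```text
slope 0.1399486 at 525.60815 209.19351 ymin 137.85588 78
137 512.54474 512.54474 1
173 519.61365 525.25385 7
185 519.9185 526.6839 16
197 521.80676 528.4147 17
209 522.76434 529.8576 13
221 524.4535 530.9261 14
233 526.82874 531.7345 10
7.5 [464.9 171.1  99.2] [-0.4  0.3  0.8] [-0.07 -0.04 -0.01]
```

View pics/near5.png

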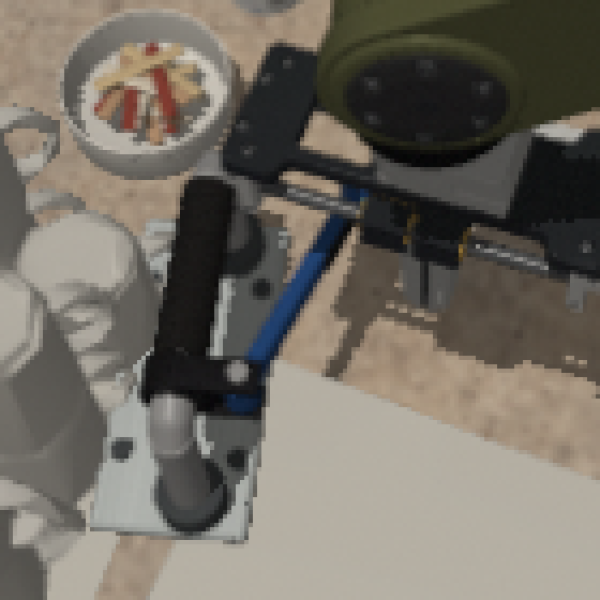

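The fingers (425,280) are clear in front of the blue blade, and the body is above everything. Pressing.

>>> servo_tool:
  motion:
    - [[0.02,0,0,0,0,0,1],[0.04,0,0,0,0,0,1],[0.05,0,0,0,0,0,1],[0.058,0,0,0,0,0,1],[0.066,0,0,0,0,0,1],[0.074,0,0,0,0,0,1],[0.082,0,0,0,0,0,1],[0.09,0,0,0,0,0,1],[0.096,0,0,0,0,0,1],[0.096,0,0,0,0,0,1]]

```text
clock: 8.5
eef_pos: [512.3, 171.1, 97.2]
eef_rot: [-3.141, 0.0, 1.57]
wrist_force: [-3.4, -3.4, -0.1]
finger_gap: 0.2
finger_force: 1.5
```

>>> servo_tool:
  motion:
    - [[0.004,0,0,0,0,0,1],[0.006,0,0,0,0,0,1],[0.006,0,0,0,0,0,1]]

```text
clock: 8.8
eef_pos: [515.1, 171.0, 97.3]
eef_rot: [-3.141, 0.0, 1.57]
wrist_force: [-3.1, -3.2, 0.3]
finger_gap: 0.0
finger_force: 2.0
```

>>> servo_tool:
  motion:
    - [[0.004,0,0,0,0,0,1],[0.008,0,0,0,0,0,1],[0.008,0,0,0,0,0,1]]

```text
clock: 9.1
eef_pos: [519.0, 171.0, 97.2]
eef_rot: [-3.141, 0.001, 1.57]
wrist_force: [-4.9, -4.2, -0.9]
finger_gap: 0.4
finger_force: 2.3
```

```bash
python3 look.py side blue near6
```

```text
slope -0.09410616 at 534.8576 210.20651 ymin 167.23122 82
167 537.7742 541.2245 3
179 533.9491 540.1091 14
191 533.1901 539.7246 13
203 532.6245 539.06586 15
215 530.06915 538.6316 20
227 529.50134 536.05383 14
239 532.41766 535.5052 2
251 533.20337 533.20337 1
9.15 [519.  171.   97.3] [-4.6 -3.9 -1. ] [-0.73  0.76  0.02]
```

>>> servo_tool:
  motion:
    - [[0.004,0,0,0,0,0,1],[0.008,0,0,0,0,0,1],[0.008,0,0,0,0,0,1]]

```text
clock: 9.45
eef_pos: [523.0, 171.1, 97.2]
eef_rot: [-3.141, 0.0, 1.57]
wrist_force: [-5.0, -3.8, -0.4]
finger_gap: 0.5
finger_force: 2.6
```

>>> servo_tool:
  motion:
    - [[0.002,0,0,0,0,0,1],[0.004,0,0,0,0,0,1],[0.004,0,0,0,0,0,1]]

```text
clock: 9.75
eef_pos: [524.5, 171.1, 97.2]
eef_rot: [-3.14, 0.0, 1.57]
wrist_force: [-7.8, -3.1, 2.9]
finger_gap: 0.6
finger_force: 3.9
```

Just meeting the stop. A little more, so that it is held firmly.

>>> servo_tool:
  motion:
    - [[0.0018,0,0,0,0,0,1],[0.0018,0,0,0,0,0,1],[0.0018,0,0,0,0,0,1],[0.0018,0,0,0,0,0,1]]

```text
clock: 10.15
eef_pos: [524.8, 171.1, 97.1]
eef_rot: [-3.138, 0.001, 1.57]
wrist_force: [-13.0, -3.6, 3.4]
finger_gap: 0.7
finger_force: 6.3
```

```bash
python3 look.py side blue near7 100 340 160 400; python3 look.py top red x
```

```text
slope -0.16875967 at 538.57965 210.34709 ymin 168.43617 84
168 544.03235 547.51276 2
180 538.63947 547.1925 14
192 536.78876 543.9603 16
204 534.1812 542.539 18
216 531.5266 540.1787 15
228 530.7835 538.37213 17
240 535.0552 535.0552 1
252 532.55817 532.55817 1
10.2 [524.8 171.1  97.1] [-11.9  -3.8   3.4] [-0.64  2.15 -0.02]
slope 0.10449039 at 453.9519 -219.48213 ymin -269.46252 126
-270 444.87723 452.35995 15
-258 447.35205 454.96262 16
-246 447.45068 454.97253 16
-234 449.8803 455.0332 14
-222 452.45944 457.44952 13
-210 452.4731 457.48236 14
-198 452.61584 460.02463 15
-186 455.00055 460.0531 14
-174 455.06433 462.52942 9
10.25 [524.8 171.1  97.1] [-12.   -3.4   3.2] [-0.6   2.17  0.04]
```

View pics/near7.png

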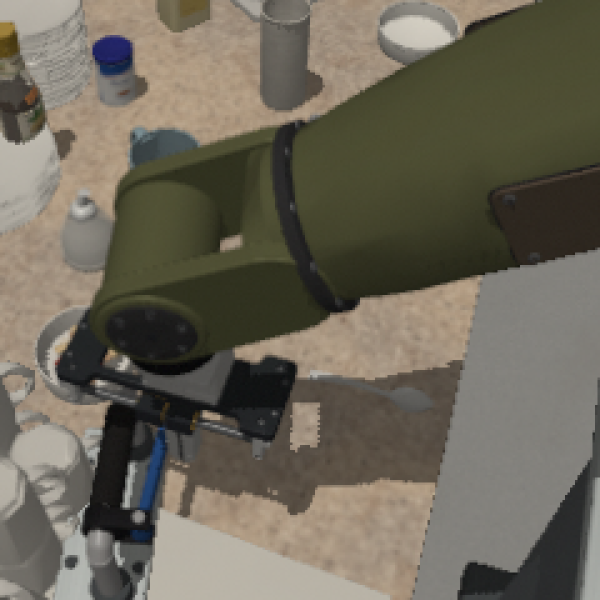

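The blue lever is at its stop (about 0.3 rad of slope change, 12 N). The red one is back out, and the loose items look undisturbed. Handing in.

```bash
python3 -c "
from cell import manip
print(manip.sign_off())"
```

```text
the job is handed in; nothing more can be done
None
```

I pressed the red lever to its stop, held it for about a second and let it spring fully back; the blue lever is now held at its stop with about 12 N, and the job is handed in (no verdict was returned).

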